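Strip the rocket's instrument bay after a flight

TASK

Make the rocket's instrument bay safe by throwing the arming switch fully over to safe, then lift the clear half shell (it has a red lug to grip) off the bay and hang it astride the middle of the bar of the stand. Only then pull every module off the sprung rail and lay it flat and fully down in the transit tray without banging it in, one to a compartment: yellow battery packs in the long compartments, blue recorders in the short ones. Leave the other things on the bench where they are.

Things in the scene. Friction and masses are not known exactly. Their poses are not given: they have to be found in the camera images.
- bay: Instrument bay, fixed: lower half of a clear tube 150 mm across on foam cradles. Origin: under its middle at bench level; y along the tube. A deck 88 mm above the bench carries an 11 mm high rail along y with sprung catches on both sides. End plates at y = +/-120 mm, 120 mm above the bench.
- rail_mid (a point): Middle of the rail's top, 99 mm above the bench (28 mm wide). Four stations, at 81 and 27 mm either side of it along the bay's y, each empty or holding one module; a module's feet stand on the deck, its underside 88 mm above the bench.
- safe_switch (a joint): Arming switch: lever with a red ball on a black block outside the bay's +y end plate, turning about the bay's y axis. 0 rad = leaning fully to the bay's -x (armed), 1.0 rad = fully to its +x (safe). Starts near 0, stays where it is left; under 3 N at the ball moves it.
- safe_switch_tip (a point): Centre of the lever's red ball (26 mm across), 60 mm from the pivot, which is 92 mm above the bench at bay x = 0, y = 149.5 mm. The ball is about 145 mm above the bench at both ends of its swing, 29 mm to either side.
- shell: Clear half-round shell covering the bay, resting loose on it: 222 mm long (y), 155 mm across, wall 3 mm, inside radius 72 mm, open below and at both ends, 0.24 kg. Origin: on the tube's axis at mid-length, level with its lower edges, 100 mm above the bench at the start; z to the crown. A few mm of play between the end plates: lift it straight up at least 85 mm.
- shell_lug (a point): Centre of the red launch lug on the shell's crown, where to grip it: a block 14 mm thick (x), 70 mm long (y), its top 98 mm and its foot 75 mm above the shell's origin; this point is 86 mm above the origin.
- stand: Hanging stand, fixed, to the robot's left or right: dark base plate 90 x 340 mm, two posts with blue blocks on top, and between them a round steel bar 12 mm thick along its y axis, clear for 278 mm. Origin: centre of the base at bench level.
- stand_bar (a point): Middle of the bar, on its centre line, 150 mm above the bench; the blocks at its ends reach 163 mm. A shell hung with its crown centred on the bar has its origin about 66 mm below this point and its y along the bar.
- pack1: Yellow battery pack, 100 (x) x 44 (y) x 52 mm high, 0.22 kg, or absent. Origin: centre of its underside, z up, same either way round. Full-length base 26 mm high; on its middle a black block 44 (x) x 44 x 26 mm high: grip that by its 44 mm, fingers over the shoulders. Starts clipped across the rail, x along the bay's x. A straight upward pull of 10 to 16 N frees it in the first 10 mm.
- pack2: Yellow battery pack, 100 (x) x 44 (y) x 52 mm high, 0.22 kg, or absent. Origin: centre of its underside, z up, same either way round. Full-length base 26 mm high; on its middle a black block 44 (x) x 44 x 26 mm high: grip that by its 44 mm, fingers over the shoulders. Starts clipped across the rail, x along the bay's x. A straight upward pull of 10 to 16 N frees it in the first 10 mm.
- rec1: Blue recorder, 76 (x) x 44 (y) x 52 mm high, 0.14 kg, or absent. Origin: centre of its underside, z up, same either way round. Full-length base 26 mm high; on its middle a white block 44 (x) x 44 x 26 mm high: grip that by its 44 mm, fingers over the shoulders. Starts clipped across the rail, x along the bay's x. A straight upward pull of 10 to 16 N frees it in the first 10 mm.
- rec2: Blue recorder, 76 (x) x 44 (y) x 52 mm high, 0.14 kg, or absent. Origin: centre of its underside, z up, same either way round. Full-length base 26 mm high; on its middle a white block 44 (x) x 44 x 26 mm high: grip that by its 44 mm, fingers over the shoulders. Starts clipped across the rail, x along the bay's x. A straight upward pull of 10 to 16 N frees it in the first 10 mm.
- tray: Loose transit tray, 122 (x) x 222 (y) x 28 mm high, aluminium rim, 1.3 kg, on the other side of the robot from the stand. Origin: centre of its underside. Two long compartments side by side at its -y end, two short ones at its +y end; floor 4 mm thick, walls 24 mm above the floor. It can get shoved while you work.
- tray_long1 (a point): Floor centre of a long compartment (112 mm along the tray's x, 54 mm along its y), at tray x = 0, y = -79 mm: a battery pack goes in with its length along the tray's x.
- tray_long2 (a point): Floor centre of a long compartment (112 mm along the tray's x, 54 mm along its y), at tray x = 0, y = -21 mm: a battery pack goes in with its length along the tray's x.
- tray_short1 (a point): Floor centre of a short compartment (88 mm along the tray's y, 54 mm along its x), at tray x = -29, y = 62 mm: a recorder goes in with its length along the tray's y.
- tray_short2 (a point): Floor centre of a short compartment (88 mm along the tray's y, 54 mm along its x), at tray x = 29, y = 62 mm: a recorder goes in with its length along the tray's y.
- screwdriver: Bystander: green-handled screwdriver, 200 mm, lying on the bench between the robot and the bay.
- tape_roll: Bystander: white roll of tape, 92 mm across, 40 mm high, lying flat between the robot and the bay. Origin: centre of its underside.
- spanner: Bystander: steel spanner, 190 mm, lying flat beyond the bay.
- spray_can: Bystander: blue spray can, 64 mm across, 170 mm high, standing beyond the bay.
- ear_defenders: Bystander: yellow and black ear defenders, about 150 x 170 mm and 72 mm high, lying beyond the bay.

How it is judged:
On the way, in this order (a step that is already met when the one before it is completed fails the run):
1. the arming switch is thrown to safe, the shell still on the bay (value of joint safe_switch above 0.85 rad and distance of shell from where it was at the start of the episode below 0.03 m), for 0.1 s.
2. the shell hangs astride the bar, released and still, the modules still on the rail (x of shell in the frame of stand_bar between -0.022 and 0.022 m and y of shell in the frame of stand_bar between -0.035 and 0.035 m and z of shell in the frame of stand_bar between -0.076 and -0.056 m and angle between the y axis of shell and the y axis of stand, either way round below 0.2 rad and angle between shell's own z axis and vertical below 0.35 rad and linear speed of shell below 0.05 m/s and contact force between the fingers and shell below 0.1 N and distance of each of pack1, pack2, rec1, rec2 from where it was at the start of the episode below 0.03 m), for 0.3 s.
At the end, for the whole second after the job is handed in: Switch past 0.85 rad; shell astride the bar (within 22 mm across, 35 mm along, 0.2 rad), tilted under 0.35 rad; each module flat on the floor of a compartment of its own kind (14 mm from its centre, 5 mm in height, 0.2 rad); tray flat; all at rest (value of joint safe_switch above 0.85 rad and x of shell in the frame of stand_bar between -0.022 and 0.022 m and y of shell in the frame of stand_bar between -0.035 and 0.035 m and z of shell in the frame of stand_bar between -0.076 and -0.056 m and angle between the y axis of shell and the y axis of stand, either way round below 0.2 rad and angle between shell's own z axis and vertical below 0.35 rad and linear speed of shell below 0.05 m/s and ((horizontal distance between pack1 and tray_long1 below 0.014 m and z of pack1 in the frame of tray_long1 between -0.004 and 0.005 m) or (horizontal distance between pack1 and tray_long2 below 0.014 m and z of pack1 in the frame of tray_long2 between -0.004 and 0.005 m)) and angle between the x axis of each of pack1, pack2 and the x axis of tray, either way round below 0.2 rad and angle between each of pack1, pack2, rec1, rec2's own z axis and vertical below 0.08 rad and linear speed of each of pack1, pack2, rec1, rec2, tray below 0.03 m/s and ((horizontal distance between pack2 and tray_long1 below 0.014 m and z of pack2 in the frame of tray_long1 between -0.004 and 0.005 m) or (horizontal distance between pack2 and tray_long2 below 0.014 m and z of pack2 in the frame of tray_long2 between -0.004 and 0.005 m)) and ((horizontal distance between rec1 and tray_short1 below 0.014 m and z of rec1 in the frame of tray_short1 between -0.004 and 0.005 m) or (horizontal distance between rec1 and tray_short2 below 0.014 m and z of rec1 in the frame of tray_short2 between -0.004 and 0.005 m)) and angle between the x axis of each of rec1, rec2 and the y axis of tray, either way round below 0.2 rad and ((horizontal distance between rec2 and tray_short1 below 0.014 m and z of rec2 in the frame of tray_short1 between -0.004 and 0.005 m) or (horizontal distance between rec2 and tray_short2 below 0.014 m and z of rec2 in the frame of tray_short2 between -0.004 and 0.005 m)) and angle between tray's own z axis and vertical below 0.06 rad); the robot touches nothing.
It fails at once if the shell is tipped over (more than 1 rad) (angle between shell's own z axis and vertical above 1 rad).
It fails at once if a bystander is moved by more than 5 cm (distance of any of screwdriver, tape_roll, spanner, spray_can, ear_defenders from where it was at the start of the episode above 0.05 m).
It fails at once if a module is banged or dropped into the tray (over 90 N) (contact force between any of pack1, pack2, rec1, rec2 and tray above 90 N).
Of pack1, pack2, rec1, rec2 only 3 to 4 are there at a start; the rules pass over those that are not, and their reading is None.
At some moment in a run one of tray may be knocked a few centimetres aside while the robot is not near it.
It also fails if it takes over 208 s, if anything falls off the work surface, if the arm or the gripper's body presses on something with over 40 N, if the wrist force passes 120 N, or if a joint passes its speed limit or range.

ROBOT

A 7-joint arm with a two-finger parallel gripper is mounted at the origin on the work surface. World frame = base frame: x ahead of the robot, y to its left, z up, the work surface at z = 0. Lengths are in m, angles in rad, forces in N, time in s.
With the tool pointing down it reaches from about 0.425 to 0.825 m from the base axis. Payload 3.6 kg.
Tool frame: the origin (TCP) lies midway between the tips of the shut fingers; the grasp point (between the pads) lies 19 mm behind it (ctrl.pinch_z is the distance from the TCP to the grasp point, in m); z points along the fingers, y is the line along which they close (so a half turn about z gives the same grasp; the last joint's range is limited). The gripper opens to 85 mm and grips with 20 to 120 N. Pads are 22 mm wide; open, the fingers measure 114 mm over their backs; the gripper's body (76 mm by 85 mm) begins 54 mm behind the grasp point. The pads swing forward as they close: fully open they stand 13 mm farther back than shut.
Start: joints at [-1.371, 0.615, -0.013, 1.423, 0.008, 1.103, -0.04], TCP at [0.146, 0.633, 0.231] pointing down, gripper open.
Joint ranges: [-3.12, 3.12], [-0.3, 2.06], [-1.34, 1.32], [0.26, 2.42], [-1.36, 4.5], [0.01, 1.98], [-2.84, 2.84]. Speed limits (rad/s): [2.79, 2.79, 3.14, 3.14, 3.14, 3.14, 3.14].

INTERFACE

Orientations are given as a unit quaternion [x, y, z, w].
In Python, from workcell import ctrl gives the robot as it stands.
- The arm moves only by the tool servo_tool, never from a script. Its argument "motion" is a list of rows, each a list of 7 numbers: the shift along the tool's x, y, z as a fraction of full scale, then the turn, a rotation vector about the tool's x, y, z as a fraction of full scale, then the closure, from -1 (fully open) to 1 (shut). A call has 1 to 8 rows; each row shifts and turns the commanded pose from where the row before left it, along the tool's axes as they then stand; what a row does not reach is not made up. Full scale, the value 1, is 0.05 m for a shift and 6 degrees for a turn. A row lasts 1/8 s, in which the tool goes at most 62.5 mm and 10.7 degrees, less where a joint would pass 70% of its speed; a pose out of reach is approached as far as the arm can. A call with a number of a shift or a turn outside -1 to 1 is refused whole. A call with a gripper value outside its range is refused whole. The fingers move at their own pace and stop on an object; the grip force is fixed at half the most. Time passes only in rows, so rows that do not move let the fingers close. It gives the time, the measured TCP pose, the force, the opening and the grip force at its end, in the units of the state.
- ctrl.get_state(): the state, without advancing time (a new reading comes with each control period).
- ctrl.camera(name): name is "side" or "top"; returns a dict with "image" (400x640x3 uint8, blue, green, red), "range_z" (400x640 float32, m along the optical axis (not along the pixel's ray), 0 where there is no reading), "mtx" (3x3 intrinsics, pixels), "distortion" ([k1, k2, p1, p2, k3] as OpenCV has them; the pictures are not rectified), "extrinsics" (4x4, takes a point from camera to world coordinates). Camera axes: x right, y up, looking along -z (the intrinsics and any distortion apply to the point x, -y, -z); pixel columns grow to the right and rows downward; lengths in m; the calibration is good to about 2 mm. A picture is of the moment at which its call begins.
- ctrl.job_done(): hands the job in; it is judged then, once.
Trained networks look in the newest picture that a camera, given by its name, has taken for a name from the list of things; names that differ only in an ending like _2 or _b are one class to them, and where a whole thing is asked for, a point or a joint stands for the part that bears it (a point fixed in the world has none). Each returns a list of dicts, best first, with "confidence" (0 to 1); they miss things now and then, are a little off and sometimes report something else, mostly with a low value. They report only what shows in the picture. A call takes as long as a camera call.
- ctrl.regions_of(name, camera): "region" (400x640 bool, what is visible of it) and "location" ([column, row] in pixels, amid what is visible of it).
The state is a dict: "clock": time; "joint_positions": joint angles; "dq": joint speeds; "tau": joint torques, N m; "tool_pos": TCP position; "tool_rot": TCP orientation; "contact_force": force on the tool from outside, world axes, zero at the start; "ft_torque": the same for the moment, N m; "finger_gap": finger opening in m; "grip_force": force on a finger pad.
Only numpy, scipy, OpenCV 4.12 (cv2) and the standard library are available. Lean on these libraries where they do the work, as an engineer would, in place of code of your own. Each camera call takes 0.05 s, during which the arm holds its last target. There are 200 camera calls.

## Working session

There is one attempt and no reset: what is moved stays moved. The work goes in short steps, Python scripts to look and compute and a tool call to move; the robot and the scene stay as the last step left them, time stands still between calls to the robot, and variables do not carry over. Pictures are saved under pics/ and viewed, at most 14 in all, crops included, and the job is handed in when it is done.

Besides the shell and the picture viewer there is one more tool, called after ">>>" as a command line: name --pt "numbers of a row" for each row, then --argument value for the rest. servo_tool: Moves the arm, as the interface text tells. Its arguments: {"type":"object","properties":{"motion":{"type":"array"}},"required":["motion"]}

```bash
ls; mkdir -p pics; cat > h.py <<'E'
import numpy as np, cv2
from scipy.spatial.transform import Rotation as R
from workcell import ctrl
def shot(cam,name=None):
    c=ctrl.camera(cam)
    if name: cv2.imwrite(f'pics/{name}.png',c['image'])
    return c
def cloud(c):
    h,w=c['range_z'].shape
    u,v=np.meshgrid(np.arange(w),np.arange(h))
    p=cv2.undistortPoints(np.stack([u,v],-1).reshape(-1,1,2).astype(np.float32),c['mtx'],np.array(c['distortion'])).reshape(h,w,2)
    z=c['range_z']
    P=np.stack([p[...,0]*z,-p[...,1]*z,-z],-1)
    E=np.array(c['extrinsics'])
    W=P@E[:3,:3].T+E[:3,3]
    W[z<=0]=np.nan
    return W
def st():
    s=ctrl.get_state()
    print('t',s['clock'],'pos',np.round(s['tool_pos'],4),'R',np.round(R.from_quat(s['tool_rot']).as_matrix(),3).tolist(),'gap',s['finger_gap'],'F',np.round(s['contact_force'],1),'grip',s['grip_force'],'q',np.round(s['joint_positions'],3))
    return s
E
python3 - <<'E'
from h import *
st()
for cam in('side','top'):
    c=shot(cam,cam+'0'); W=cloud(c)
    print(cam,np.round(c['extrinsics'],3).tolist(),np.round(c['mtx'],1).tolist(),c['distortion'])
    for n in ['bay','safe_switch','shell','shell_lug','stand','pack1','rec1','tray','screwdriver','tape_roll','spanner','spray_can','ear_defenders']:
        for r in ctrl.regions_of(n,cam)[:4]:
            if r['confidence']<.3: continue
            p=W[r['region']]; 
            print(n,round(r['confidence'],2),np.round(r['location']),r['region'].sum(),np.round(np.nanmedian(p,0),3),np.round(np.nanpercentile(p,3,axis=0),3),np.round(np.nanpercentile(p,97,axis=0),3))
E
```

```text
pics
t 0.0 pos [0.146  0.6326 0.2301] R [[-0.974, 0.225, -0.001], [0.225, 0.974, -0.003], [-0.0, -0.003, -1.0]] gap 0.08529288298128976 F [-0.2 -0.1 -0.2] grip 0.0 q [-1.371  0.616 -0.013  1.425  0.008  1.103 -0.04 ]
side [[-0.99, 0.08, -0.118, 0.477], [-0.142, -0.49, 0.86, 0.952], [0.011, 0.868, 0.497, 0.714], [0.0, 0.0, 0.0, 1.0]] [[429.9, 0.0, 323.8], [0.0, 429.9, 191.6], [0.0, 0.0, 1.0]] [-0.08923161  0.          0.          0.          0.        ]
bay 0.57 [318. 244.] 3305 [0.6   0.11  0.083] [ 0.527 -0.076  0.002] [0.708 0.163 0.14 ]
safe_switch 0.61 [322. 229.] 146 [0.6   0.142 0.148] [0.585 0.091 0.109] [0.615 0.151 0.159]
shell 0.8 [324. 198.] 2501 [0.603 0.01  0.165] [ 0.545 -0.116  0.111] [0.688 0.096 0.195]
shell_lug 0.97 [323. 195.] 2457 [0.603 0.009 0.166] [ 0.546 -0.116  0.113] [0.687 0.096 0.196]
shell_lug 0.69 [265. 228.] 227 [ 0.785 -0.035  0.006] [ 0.775 -0.106  0.   ] [0.798 0.074 0.009]
shell_lug 0.51 [369. 353.] 5800 [0.458 0.367 0.007] [0.4   0.252 0.003] [0.514 0.471 0.03 ]
stand 0.56 [374. 177.] 1375 [ 0.493 -0.3    0.013] [ 0.454 -0.527  0.007] [ 0.534 -0.21
[... 2008 characters left out ...]
] [0.425 0.09  0.029]
tape_roll 0.83 [376. 279.] 479 [ 0.404 -0.118  0.04 ] [ 0.364 -0.154 -0.001] [ 0.45  -0.067  0.045]
spanner 0.65 [335. 147.] 355 [ 0.784 -0.027  0.007] [ 0.772 -0.109  0.003] [0.797 0.067 0.011]
spanner 0.57 [202. 253.] 3379 [0.461 0.358 0.006] [0.402 0.247 0.001] [0.519 0.463 0.03 ]
spray_can 0.88 [410. 155.] 798 [ 0.728 -0.222  0.163] [ 0.708 -0.253  0.016] [ 0.765 -0.2    0.174]
spray_can 0.41 [459. 245.] 3937 [ 0.492 -0.383  0.014] [ 0.452 -0.544  0.009] [ 0.538 -0.222  0.163]
ear_defenders 0.69 [271. 199.] 63 [0.599 0.132 0.156] [0.589 0.124 0.117] [0.617 0.141 0.162]
ear_defenders 0.68 [244. 161.] 1131 [0.735 0.23  0.05 ] [ 0.677  0.122 -0.001] [0.841 0.287 0.073]
```

View pics/top0.png

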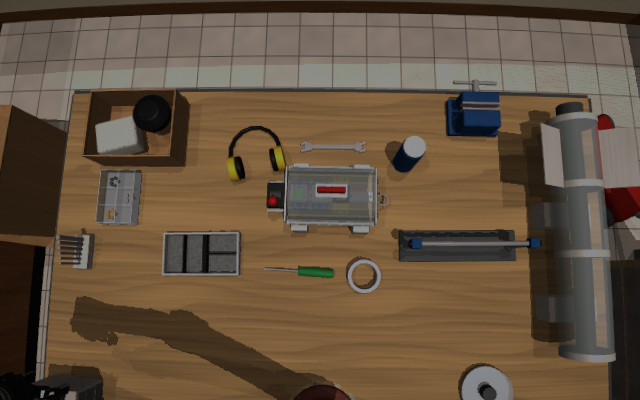

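View pics/side0.png

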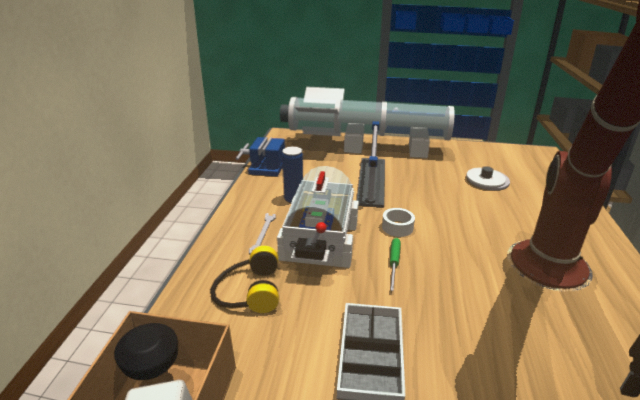

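The top view shows the bay around (330,195), with the red lug at (331,190) and the ball at (272,201), leaning to −x. The stand is on the right at about (457,245). The tray is on the left at (200,253) with its long compartments to the left, so tray +y is about world −y. The side view agrees.

```bash
cat >> h.py <<'E'
def rect(p):
    (c,(a,b),th)=cv2.minAreaRect(p.astype(np.float32)); 
    if a<b: a,b,th=b,a,th+90
    th=(th+90)%180-90
    return np.round(c,4),round(a,4),round(b,4),round(th,2)   # th: long axis from world x, deg
def red(c,W,lo=None,hi=None):
    hsv=cv2.cvtColor(c['image'],cv2.COLOR_BGR2HSV); h=hsv[...,0]
    m=((h<8)|(h>172))&(hsv[...,1]>150)&(hsv[...,2]>70)&np.isfinite(W[...,0])
    return m
def box(W,lo,hi): return np.all((W>lo)&(W<hi),-1)
def tray(c,W):
    lo=np.array([.3,.15,.022]);hi=np.array([.62,.56,.036])
    r=[r for r in ctrl.regions_of('tray','top') if abs(r['location'][0]-200)<60][0]['region']
    m=box(W,lo,hi)&cv2.dilate(r.astype(np.uint8),np.ones((7,7))).astype(bool)
    return rect(W[m][:,:2])
E
python3 - <<'E'
from h import *
for cam in('top','side'):
    c=shot(cam);W=cloud(c);m=red(c,W)
    print(cam)
    lug=W[m&box(W,[.5,-.12,.17],[.72,.1,.22])]; 
    print('lug',len(lug),rect(lug[:,:2]),np.median(lug,0),np.percentile(lug,95,axis=0))
    b=W[m&box(W,[.5,.1,.11],[.72,.2,.2])]; print('ball',len(b),b.mean(0),b.min(0),b.max(0))
    bar=W[box(W,[.4,-.6,.13],[.6,-.15,.17])]; print('bar all',len(bar),rect(bar[:,:2]),bar.min(0),bar.max(0))
    l=cv2.fitLine(bar[:,:2].astype(np.float32),cv2.DIST_L1,0,.01,.01).ravel(); print(l)
    p=W[box(W,[.44,-.6,.003],[.56,-.15,.03])]; print('base',rect(p[:,:2]))
    if cam=='top': print('tray',tray(c,W))
    for y in (-.17,.08):
        p=W[box(W,[.5,y,.116],[.72,y+.06,.124])]; print('plate',len(p),p.min(0) if len(p) else 0,p.max(0) if len(p) else 0)
E
```

```text
top
lug 136 (array([ 0.62  , -0.0156]), 0.0664, 0.0111, -89.21) [ 0.61977709 -0.01684146  0.1990226 ] [0.62525158 0.01496117 0.20200738]
ball 70 [0.59611299 0.13323018 0.15637881] [0.58517044 0.12337432 0.14761329] [0.6077428  0.14512547 0.16410318]
bar all 787 (array([ 0.4943, -0.3854]), 0.3401, 0.025, -89.39) [ 0.48013333 -0.5554689   0.14166777] [ 0.50832292 -0.21542781  0.16889664]
[ 0.01070713 -0.99994266  0.4946764  -0.4147127 ]
base (array([ 0.5006, -0.376 ]), 0.4481, 0.1189, -89.57)
tray (array([0.4596, 0.3561]), 0.2248, 0.1232, -88.47)
plate 95 [ 0.54785732 -0.13969186  0.11695079] [ 0.69124164 -0.11269087  0.12392838]
plate 135 [0.54514181 0.08161254 0.11616624] [0.69337797 0.13482951 0.12389645]
side
lug 69 (array([ 0.6183, -0.0095]), 0.0635, 0.0104, 89.49) [ 0.61735808 -0.00413843  0.19848214] [0.62268663 0.02151728 0.19983649]
ball 78 [0.594611   0.14414925 0.15360463] [0.58446706 0.13212665 0.14265748] [0.60553632 0.15132959 0.16033348]
bar all 264 (array([ 0.4936, -0.3775]), 0.3397, 0.026, -89.4) [ 0.47903992 -0.5474605   0.13074892] [ 0.50835578 -0.20774223  0.16668758]
[ 0.01660278 -0.9998622   0.49381664 -0.3527072 ]
base (array([ 0.5002, -0.3734]), 0.4449, 0.1167, 88.69)
plate 6 [ 0.54570882 -0.13451575  0.11627546] [ 0.69398719 -0.11474128  0.12081548]
plate 165 [0.54737132 0.08003607 0.11600129] [0.69472942 0.13965409 0.12392224]
```

>>> servo_tool --pt "-0.92 -0.11 0 0 0 0.7 1" --pt "-0.92 -0.11 0 0 0 0.7 1" --pt "-0.92 -0.11 0 0 0 0.7 1" --pt "-0.92 -0.11 0 0 0 0.7 1" --pt "-0.9 -0.11 0 0 0 0.7 1" --pt "-0.9 -0.11 0 0 0 0.7 1" --pt "-0.9 -0.11 0 0 0 0.7 1" --pt "-0.9 -0.11 0 0 0 0.7 1"

```text
clock: 2.55
tool_pos: [0.4452, 0.4277, 0.2314]
tool_rot: [0.397, 0.918, 0.0, 0.0]
contact_force: [-0.2, -0.0, -0.2]
finger_gap: -0.0001
grip_force: 0.0
```

>>> servo_tool --pt "-0.88 -0.11 0 0 0 0.7 1" --pt "-0.88 -0.11 0 0 0 0.7 1" --pt "-0.88 -0.11 0 0 0 0.7 1" --pt "-0.86 -0.11 0 0 0 0.7 1" --pt "-0.86 -0.11 0 0 0 0.7 1" --pt "-0.86 -0.11 0 0 0 0.7 1" --pt "-0.5 0 0 0 0 0.7 1" --pt "0 0 0 0 0 0.7 1"

```text
clock: 3.55
tool_pos: [0.5662, 0.1672, 0.2316]
tool_rot: [0.647, 0.762, -0.0, 0.001]
contact_force: [0.3, 0.8, -0.0]
finger_gap: 0.0
grip_force: 0.0
```

```bash
python3 -c "
from h import *
st()"
```

```text
t 3.55 pos [0.5662 0.1672 0.2316] R [[-0.163, 0.987, 0.001], [0.987, 0.163, -0.001], [-0.001, 0.001, -1.0]] gap 3.817433988357281e-05 F [ 0.3  0.8 -0. ] grip 0.0 q [-0.529  0.536  0.328  1.612 -0.192  1.026  0.02 ]
```

>>> servo_tool --pt "0 0 0 0 0 0.8 1" --pt "0 0 0 0 0 0.78 1" --pt "-0.6 -0.42 0 0 0 0 1" --pt "0 0 0.6 0 0 0 1" --pt "0 0 0.6 0 0 0 1" --pt "0 0 0.6 0 0 0 1" --pt "0 0 0 0 0 0 1" --pt "0 0 0 0 0 0 1"

```text
clock: 4.55
tool_pos: [0.5453, 0.1404, 0.1423]
tool_rot: [0.705, 0.709, 0.001, 0.0]
contact_force: [-0.1, 0.0, 0.7]
finger_gap: -0.0
grip_force: 0.0
```

```bash
python3 -c "
from h import *
st()"
```

```text
t 4.55 pos [0.5453 0.1404 0.1423] R [[-0.006, 1.0, 0.002], [1.0, 0.006, 0.001], [0.001, 0.002, -1.0]] gap -4.128753634337434e-05 F [-0.1  0.   0.7] grip 0.0 q [-0.504  0.602  0.334  1.795 -0.266  0.787 -0.03 ]
```

>>> servo_tool --pt "0 0.17 0.04 0 0 0 1" --pt "0 0.17 0 0 0 0 1" --pt "0 0.17 0 0 0 0 1" --pt "0 0.17 0 0 0 0 1" --pt "0 0.17 0 0 0 0 1" --pt "0 0.17 0 0 0 0 1" --pt "0 0.17 0 0 0 0 1" --pt "0 0.17 0 0 0 0 1"

```text
clock: 5.55
tool_pos: [0.6131, 0.14, 0.139]
tool_rot: [0.705, 0.709, -0.0, 0.0]
contact_force: [-0.5, -0.6, -0.5]
finger_gap: 0.0001
grip_force: 0.6
```

>>> servo_tool --pt "0 0.1 0 0 0 0 1" --pt "0 0.1 0 0 0 0 1" --pt "0 0 0 0 0 0 1"

```text
clock: 5.92
tool_pos: [0.6232, 0.1401, 0.1393]
tool_rot: [0.705, 0.709, 0.0, 0.0]
contact_force: [0.3, -0.5, -0.3]
finger_gap: 0.0001
grip_force: 0.0
```

```bash
python3 - <<'E'
from h import *
for cam in('side','top'):
    c=shot(cam,cam+'1');W=cloud(c);m=red(c,W)
    b=W[m&box(W,[.5,.1,.11],[.72,.2,.2])]; print('ball',len(b),b.mean(0) if len(b) else 0)
    if cam=='side': cv2.imwrite('pics/s1c.png',cv2.resize(c['image'][150:300,220:430],None,fx=3.5,fy=3.5))
E
```

```text
ball 74 [0.64670942 0.14503635 0.15185985]
ball 0 0
```

View pics/s1c.png

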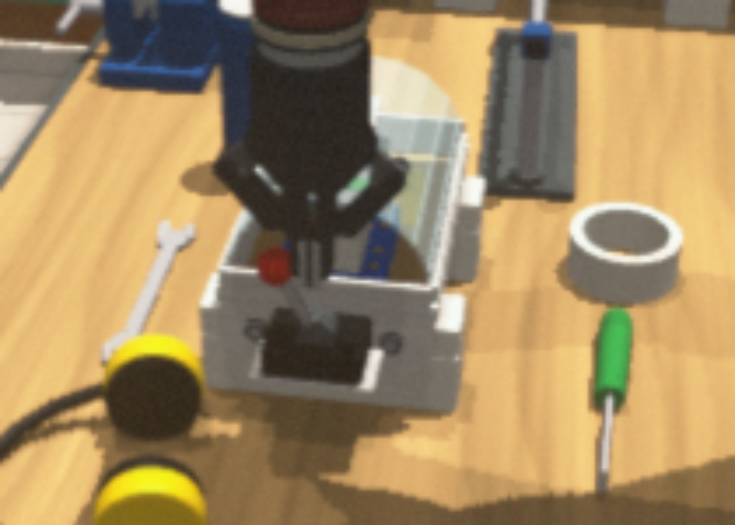

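The ball has moved 52 of about 58 mm (crop pixel (275,265)), so I'll push a bit further to the stop.

>>> servo_tool --pt "0 0.06 0 0 0 0 1" --pt "0 0.06 0 0 0 0 1" --pt "0 0 0 0 0 0 1"

```text
clock: 6.4
tool_pos: [0.6251, 0.1404, 0.1392]
tool_rot: [0.705, 0.709, -0.003, -0.003]
contact_force: [-7.3, -0.3, 5.1]
finger_gap: 0.0001
grip_force: 4.4
```

>>> servo_tool --pt "0 0.04 0 0 0 0 1" --pt "0 0 0 0 0 0 1"

```text
clock: 6.65
tool_pos: [0.6252, 0.1404, 0.1391]
tool_rot: [0.705, 0.709, -0.004, -0.005]
contact_force: [-10.6, -0.1, 8.2]
finger_gap: -0.0002
grip_force: 6.4
```

```bash
python3 - <<'E'
from h import *
for cam in('side',):
    c=shot(cam,cam+'2');W=cloud(c);m=red(c,W)
    b=W[m&box(W,[.5,.1,.11],[.72,.2,.2])]; print('ball',len(b),b.mean(0) if len(b) else 0)
E
```

```text
ball 72 [0.64819357 0.14528091 0.15140271]
```

>>> servo_tool --pt "0 -0.5 0 0 0 0 1" --pt "0 -0.2 -0.2 0 0 0 1" --pt "0 0 -0.9 0 0 0 1" --pt "0 0 -0.9 0 0 0 -1" --pt "-0.8 0.2 0 0 0 0 -1" --pt "-0.8 0.2 0 0 0 0 -1" --pt "-0.8 0 0 0 0 0 -1" --pt "-0.66 0 0 0 0 0 -1"

```text
clock: 7.7
tool_pos: [0.6174, -0.0153, 0.2406]
tool_rot: [0.706, 0.709, 0.001, 0.002]
contact_force: [-0.2, 1.0, -0.8]
finger_gap: 0.0856
grip_force: 0.0
```

>>> servo_tool --pt "0 0 0 0 0 0 -1" --pt "0 0 0 0 0 0 -1"

```text
clock: 7.95
tool_pos: [0.617, -0.0116, 0.2399]
tool_rot: [0.705, 0.709, 0.001, 0.0]
contact_force: [-0.5, 0.3, 0.7]
finger_gap: 0.0854
grip_force: 0.0
```

```bash
python3 - <<'E'
from h import *
st()
c=shot('side','s3');W=cloud(c);m=red(c,W)
b=W[m&box(W,[.5,.1,.11],[.72,.2,.2])]; print('ball',len(b),b.mean(0) if len(b) else 0)
lug=W[m&box(W,[.5,-.12,.17],[.72,.1,.22])]; 
print('lug',len(lug),rect(lug[:,:2]),np.median(lug,0))
E
```

```text
t 7.95 pos [ 0.617  -0.0116  0.2399] R [[-0.007, 1.0, 0.001], [1.0, 0.007, 0.001], [0.001, 0.001, -1.0]] gap 0.08540502589318599 F [-0.5  0.3  0.7] grip 0.0 q [-0.236  0.575  0.371  1.523 -0.226  1.085  0.193]
ball 83 [0.64788538 0.14365129 0.15100673]
lug 60 (array([ 0.6177, -0.0093]), 0.0644, 0.0099, -89.04) [ 0.61737089 -0.00295381  0.1986765 ]
```

>>> servo_tool --pt "0 0.03 0.4 0 0 0 -1" --pt "0 0 0.4 0 0 0 -1" --pt "0 0 0.4 0 0 0 -1" --pt "0 0 0 0 0 0 1" --pt "0 0 0 0 0 0 1" --pt "0 0 0 0 0 0 1" --pt "0 0 0 0 0 0 1" --pt "0 0 0 0 0 0 1"

```text
clock: 9.0
tool_pos: [0.6187, -0.0128, 0.1805]
tool_rot: [0.705, 0.709, 0.001, 0.001]
contact_force: [-0.5, -0.1, 4.6]
finger_gap: 0.0125
grip_force: 60.0
```

>>> servo_tool --pt "0 0 0 0 0 0 1" --pt "0 0 0 0 0 0 1"

```text
clock: 9.25
tool_pos: [0.6187, -0.0128, 0.1805]
tool_rot: [0.705, 0.709, 0.001, 0.001]
contact_force: [0.5, 0.4, 6.1]
finger_gap: 0.0129
grip_force: 60.2
```

>>> servo_tool --pt "0 0 -0.1 0 0 0 1" --pt "0 0 -0.2 0 0 0 1" --pt "0 0 -0.3 0 0 0 1" --pt "0 0 -0.4 0 0 0 1" --pt "0 0 -0.4 0 0 0 1" --pt "0 0 -0.4 0 0 0 1" --pt "0 0 -0.4 0 0 0 1" --pt "0 0 -0.2 0 0 0 1"

```text
clock: 10.25
tool_pos: [0.6182, -0.0131, 0.3012]
tool_rot: [0.705, 0.709, 0.001, 0.001]
contact_force: [-0.2, 0.7, -2.2]
finger_gap: 0.0124
grip_force: 59.3
```

>>> servo_tool --pt "0 0 0 0 0 0 1" --pt "-0.3 -0.1 0 0 0 0 1" --pt "-0.5 -0.17 0 0 0 0 1" --pt "-0.5 -0.17 0 0 0 0 1" --pt "-0.5 -0.17 0 0 0 0 1" --pt "-0.5 -0.17 0 0 0 0 1" --pt "-0.5 -0.17 0 0 0 0 1" --pt "-0.5 -0.17 0 0 0 0 1"

```text
clock: 11.25
tool_pos: [0.5611, -0.1802, 0.2984]
tool_rot: [0.706, 0.709, -0.001, -0.001]
contact_force: [-0.4, 0.2, -2.7]
finger_gap: 0.0128
grip_force: 59.2
```

>>> servo_tool --pt "-0.5 -0.17 0 0 0 0 1" --pt "-0.5 -0.17 0 0 0 0 1" --pt "-0.5 -0.17 0 0 0 0 1" --pt "-0.5 -0.17 0 0 0 0 1" --pt "-0.5 -0.17 0 0 0 0 1" --pt "-0.5 -0.17 0 0 0 0 1" --pt "-0.5 -0.17 0 0 0 0 1" --pt "-0.5 -0.17 0 0 0 0 1"

```text
clock: 12.25
tool_pos: [0.4939, -0.38, 0.2983]
tool_rot: [0.706, 0.709, -0.001, -0.001]
contact_force: [0.4, -0.3, -2.5]
finger_gap: 0.0122
grip_force: 59.2
```

>>> servo_tool --pt "-0.06 -0.02 0 0 0 0 1" --pt "0 0 0 0 0 0 1" --pt "0 0 0 0 0 0 1"

```text
clock: 12.62
tool_pos: [0.4958, -0.3798, 0.299]
tool_rot: [0.704, 0.71, 0.001, -0.001]
contact_force: [0.2, -0.1, -2.2]
finger_gap: 0.0126
grip_force: 59.2
```

```bash
python3 - <<'E'
from h import *
st()
for cam in('top','side'):
    c=shot(cam,cam+'4');W=cloud(c);m=red(c,W)
    bar=W[box(W,[.4,-.6,.13],[.6,-.15,.17])]; print('bar all',len(bar),rect(bar[:,:2]))
    b=W[m&box(W,[.4,-.5,.2],[.6,-.2,.4])]; print('lug',len(b), rect(b[:,:2]) if len(b)>5 else 0, b.max(0) if len(b) else 0)
    sh=W[box(W,[.38,-.56,.19],[.62,-.22,.28])];print('shell',rect(sh[:,:2]),np.percentile(sh,1,axis=0),np.percentile(sh,99,axis=0))
E
```

```text
t 12.625 pos [ 0.4958 -0.3798  0.299 ] R [[-0.008, 1.0, 0.0], [1.0, 0.008, 0.002], [0.002, 0.0, -1.0]] gap 0.012587443760504599 F [ 0.2 -0.1 -2.2] grip 59.23627495765686 q [ 0.379  0.547  0.418  1.406 -0.227  1.237  0.825]
bar all 262 (array([ 0.4929, -0.2643]), 0.0976, 0.025, -89.68)
lug 4 0 [ 0.4971209  -0.39127092  0.31904697]
shell (array([ 0.4973, -0.3841]), 0.2244, 0.1571, -89.63) [ 0.41856046 -0.48277364  0.22872261] [ 0.57499884 -0.27298563  0.27962756]
bar all 265 (array([ 0.4934, -0.4035]), 0.3926, 0.0328, 89.36)
lug 28 (array([ 0.4979, -0.4182]), 0.1521, 0.0097, -87.94) [ 0.50220136 -0.34213589  0.3176823 ]
shell (array([ 0.4957, -0.38  ]), 0.2306, 0.1567, -89.88) [ 0.41831571 -0.48976827  0.22091729] [ 0.57369242 -0.26706175  0.27983576]
```

View pics/top4.png

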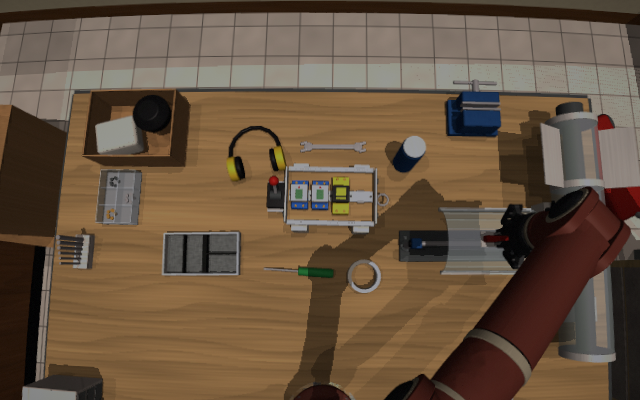

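The top view shows the shell over the bar, recorders at bay y +81 and +27 (cols 299 and 320), a pack at −27 (col 341), and the −81 station empty.

>>> servo_tool --pt "0 -0.05 0.2 0 0 0 1" --pt "0 0 0.3 0 0 0 1" --pt "0 0 0.3 0 0 0 1" --pt "0 0 0.3 0 0 0 1" --pt "0 0 0.3 0 0 0 1" --pt "0 0 0.3 0 0 0 1" --pt "0 0 0.3 0 0 0 1" --pt "0 0 0.2 0 0 0 1"

```text
clock: 13.72
tool_pos: [0.4923, -0.3813, 0.1881]
tool_rot: [0.705, 0.709, -0.0, -0.001]
contact_force: [0.4, -0.1, -2.4]
finger_gap: 0.0124
grip_force: 59.2
```

>>> servo_tool --pt "0 0 0.12 0 0 0 1" --pt "0 0 0.12 0 0 0 1" --pt "0 0 0.12 0 0 0 1" --pt "0 0 0.06 0 0 0 1" --pt "0 0 0 0 0 0 1"

```text
clock: 14.35
tool_pos: [0.4924, -0.3815, 0.1682]
tool_rot: [0.705, 0.709, -0.0, -0.0]
contact_force: [0.3, -0.5, -2.9]
finger_gap: 0.0126
grip_force: 59.2
```

>>> servo_tool --pt "0 0.02 0.05 0 0 0 1" --pt "0 0 0.03 0 0 0 1" --pt "0 0 0 0 0 0 1"

```text
clock: 14.72
tool_pos: [0.4934, -0.3815, 0.1642]
tool_rot: [0.705, 0.709, -0.0, -0.0]
contact_force: [-0.6, -0.2, -2.4]
finger_gap: 0.0127
grip_force: 59.2
```

>>> servo_tool --pt "0 0 0.03 0 0 0 1" --pt "0 0 0 0 0 0 1"

```text
clock: 14.98
tool_pos: [0.4936, -0.3817, 0.1634]
tool_rot: [0.705, 0.709, 0.0, 0.0]
contact_force: [-0.6, 0.4, 0.2]
finger_gap: 0.0127
grip_force: 59.7
```

>>> servo_tool --pt "0 0 0 0 0 0 0.6" --pt "0 0 0 0 0 0 0.2" --pt "0 0 0 0 0 0 -0.3" --pt "0 0 0 0 0 0 -0.6" --pt "0 0 0 0 0 0 -1" --pt "0 0 -0.1 0 0 0 -1" --pt "0 0 -0.2 0 0 0 -1" --pt "0 0 -0.4 0 0 0 -1"

```text
clock: 15.98
tool_pos: [0.4932, -0.3813, 0.1982]
tool_rot: [0.705, 0.709, -0.0, -0.001]
contact_force: [0.1, -1.5, -0.1]
finger_gap: 0.0857
grip_force: 0.0
```

>>> servo_tool --pt "0 0 -0.5 0 0 0 -1" --pt "0 0 -0.5 0 0 0 -1" --pt "0.6 0.2 0 0 0 0 -1" --pt "0.8 0.26 0 0 0 0 -1" --pt "0.8 0.26 0 0 0 0 -1" --pt "0.8 0.26 0 0 0 0 -1" --pt "0.8 0.26 0 0 0 0 -1" --pt "0.6 0.2 0 0 0 0 -1"

```text
clock: 16.98
tool_pos: [0.5651, -0.1588, 0.2487]
tool_rot: [0.704, 0.71, 0.001, 0.0]
contact_force: [0.3, 0.1, 0.3]
finger_gap: 0.085
grip_force: 0.0
```

```bash
python3 - <<'E'
from h import *
st()
for cam in('top','side'):
    c=shot(cam,cam+'5');W=cloud(c);m=red(c,W)
    b=W[m&box(W,[.4,-.5,.15],[.6,-.2,.25])]; print('lug',len(b), rect(b[:,:2]) if len(b)>5 else 0, b.max(0) if len(b) else 0)
    sh=W[box(W,[.38,-.56,.09],[.62,-.22,.18])];print('shell',rect(sh[:,:2]),np.percentile(sh,1,axis=0),np.percentile(sh,99,axis=0))
    for nm,lo,hi in (('mods',[.53,-.13,.105],[.71,.1,.119]),('blocks',[.53,-.13,.132],[.71,.1,.147])):
        mm=box(W,lo,hi).astype(np.uint8)
        n,l,s,_=cv2.connectedComponentsWithStats(mm)
        for i in range(1,n):
            if s[i,4]>25: print(nm,s[i,4],rect(W[l==i][:,:2]),np.median(W[l==i],0))
    print('ball',W[m&box(W,[.5,.1,.11],[.72,.2,.2])].mean(0))
    if cam=='top':print(tray(c,W))
    else:
      p=W[box(W,[.35,.2,.024],[.6,.52,.034])];print('tray side',rect(p[:,:2]))
E
```

```text
t 16.975 pos [ 0.5651 -0.1588  0.2487] R [[-0.008, 1.0, 0.001], [1.0, 0.008, 0.001], [0.0, 0.001, -1.0]] gap 0.08501891702896312 F [0.3 0.1 0.3] grip 0.0 q [-0.016  0.522  0.406  1.599 -0.228  1.066  0.46 ]
lug 161 (array([ 0.4945, -0.3847]), 0.0688, 0.0126, -89.3) [ 0.50105495 -0.35030607  0.18688878]
shell (array([ 0.4959, -0.4131]), 0.2855, 0.1557, -89.59) [ 0.41820904 -0.5376219   0.09470401] [ 0.57116545 -0.27666618  0.16607319]
mods 135 (array([ 0.6608, -0.0422]), 0.0405, 0.0237, -88.92) [ 0.66032693 -0.04077401  0.11478636]
mods 69 (array([0.6546, 0.0664]), 0.0446, 0.0142, 82.28) [0.65438383 0.06651647 0.11470116]
mods 63 (array([0.6555, 0.0126]), 0.0436, 0.0112, 85.99) [0.6546007  0.01287362 0.11433365]
mods 105 (array([0.5929, 0.0677]), 0.0433, 0.017, 89.15) [0.59318336 0.06741738 0.11475666]
mods 112 (array([0.592 , 0.0131]), 0.0401, 0.0167, -89.31) [0.59192602 0.01296023 0.11469445]
mods 187 (array([ 0.5859, -0.0416]), 0.0435, 0.0286, 88.83) [ 0.58492941 -0.0414866   0.11472059]
blocks 287 (array([0.6219, 0.0675]), 0.0444, 0.0428, -89.94) [0.62152639 0.06642247 0.140671  ]
[... 196 characters left out ...]
all [0.6494074  0.13273872 0.15402178]
(array([0.4597, 0.3564]), 0.2251, 0.1235, -88.45)
lug 33 (array([ 0.4926, -0.3731]), 0.0652, 0.0096, 88.83) [ 0.49782679 -0.34046084  0.18389306]
shell (array([ 0.4941, -0.3834]), 0.3267, 0.1567, 89.93) [ 0.41597068 -0.52540695  0.09332051] [ 0.57087348 -0.22092078  0.16973972]
mods 74 (array([ 0.5858, -0.1258]), 0.0788, 0.009, -1.07) [ 0.58149535 -0.12835602  0.11137493]
mods 476 (array([0.6205, 0.0159]), 0.1607, 0.1006, 89.41) [0.59583397 0.01197933 0.11410393]
blocks 581 (array([0.6201, 0.0155]), 0.1594, 0.0442, 89.61) [0.61956827 0.02826852 0.14005476]
ball [0.64764175 0.14367403 0.15080299]
tray side (array([0.4577, 0.3593]), 0.226, 0.1231, -88.33)
```

View pics/side5.png

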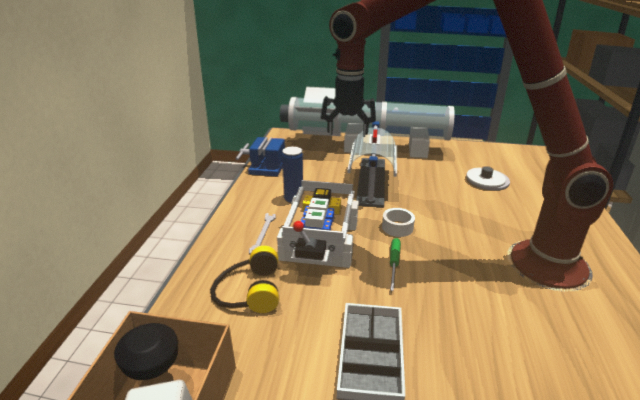

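Shell hangs on the bar, level and centred, and the switch is over. Now the pack at −27.

>>> servo_tool --pt "0.8 0.38 0 0 0 0 -1" --pt "0.8 0.38 0 0 0 0 -1" --pt "0.77 0.38 0 0 0 0 -1" --pt "0 0 0.6 0 0 0 -1" --pt "0 0 0.6 0 0 0 -1" --pt "0 0 0.6 0 0 0 -1" --pt "0 0 0.4 0 0 0 -1" --pt "0 0 0 0 0 0 -1"

```text
clock: 18.12
tool_pos: [0.6193, -0.0441, 0.1367]
tool_rot: [0.706, 0.708, -0.002, -0.001]
contact_force: [-0.1, 0.0, 0.3]
finger_gap: 0.0852
grip_force: 0.0
```

```bash
python3 -c "
from h import *
st()"
```

```text
t 18.125 pos [ 0.6193 -0.0441  0.1367] R [[-0.003, 1.0, -0.003], [1.0, 0.003, -0.001], [-0.001, -0.003, -1.0]] gap 0.08521590208462487 F [-0.1  0.   0.3] grip 0.0 q [-0.174  0.692  0.356  1.627 -0.291  0.878  0.297]
```

>>> servo_tool --pt "0.06 0.03 0.2 0 0 0 -1" --pt "0 0 0.2 0 0 0 -1" --pt "0 0 0 0 0 0 -1" --pt "0 0 0 0 0 0 1" --pt "0 0 0 0 0 0 1" --pt "0 0 0 0 0 0 1" --pt "0 0 0 0 0 0 1" --pt "0 0 0 0 0 0 1"

```text
clock: 19.12
tool_pos: [0.6201, -0.0394, 0.1184]
tool_rot: [0.705, 0.709, -0.001, -0.002]
contact_force: [-4.9, 0.9, 4.7]
finger_gap: 0.0426
grip_force: 64.6
```

>>> servo_tool --pt "0 0 -0.1 0 0 0 1" --pt "0 0 -0.1 0 0 0 1" --pt "0 0 -0.1 0 0 0 1" --pt "0 0 -0.15 0 0 0 1" --pt "0 0 -0.15 0 0 0 1" --pt "0 0 -0.2 0 0 0 1" --pt "0 0 0 0 0 0 1"

```text
clock: 20.0
tool_pos: [0.623, -0.0395, 0.1593]
tool_rot: [0.705, 0.709, 0.001, 0.001]
contact_force: [-0.4, -1.0, -3.0]
finger_gap: 0.0426
grip_force: 64.8
```

>>> servo_tool --pt "0 0 -0.4 0 0 0 1" --pt "0 0 -0.5 0 0 0 1" --pt "0 0 -0.5 0 0 0 1" --pt "0 0 -0.4 0 0 0 1" --pt "0 0 0 0 0 0 1"

```text
clock: 20.62
tool_pos: [0.6229, -0.0396, 0.2493]
tool_rot: [0.705, 0.709, 0.001, 0.001]
contact_force: [-0.7, -0.3, -2.9]
finger_gap: 0.0428
grip_force: 64.9
```

```bash
cat >> h.py <<'E'
def spots(v=True):
    "tray spots from both cameras (mean), arm must not hide the tray"
    c=shot('top');W=cloud(c);a=tray(c,W)
    c2=shot('side');W2=cloud(c2);b=rect(W2[box(W2,[.32,.18,.024],[.62,.54,.034])][:,:2])
    print(a,b)
    ctr=(a[0]+b[0])/2; th=np.radians(a[3]); th=th if th<0 else th-np.pi
    ay=np.array([np.cos(th),np.sin(th)]); ax=np.array([ay[1],-ay[0]])
    for n,x,y in(('long1',0,-.079),('long2',0,-.021),('short1',-.029,.062),('short2',.029,.062)):
        print(n,np.round(ctr+ax*x+ay*y,4))
    print('yaw of +y',np.degrees(th))
    return W,W2
E
python3 -c "
from h import *
spots();st()"
```

```text
(array([0.4596, 0.3568]), 0.2253, 0.1233, -88.29) (array([0.4576, 0.3587]), 0.2266, 0.1233, -88.31)
long1 [0.4562 0.4367]
long2 [0.458  0.3787]
short1 [0.4894 0.2966]
short2 [0.4315 0.2949]
yaw of +y -88.29
t 20.775 pos [ 0.6212 -0.039   0.2464] R [[-0.006, 1.0, -0.003], [1.0, 0.006, 0.0], [0.0, -0.003, -1.0]] gap 0.04222822757569002 F [-0.5 -0.2 -1.8] grip 64.86158967018127 q [-0.205  0.583  0.397  1.494 -0.239  1.115  0.246]
```

>>> servo_tool --pt "0.5 -0.17 0 0 0 0 1" --pt "0.8 -0.27 0 0 0 0 1" --pt "0.8 -0.27 0 0 0 0 1" --pt "0.8 -0.27 0 0 0 0 1" --pt "0.8 -0.27 0 0 0 0 1" --pt "0.8 -0.27 0 0 0 0 1" --pt "0.8 -0.27 0 0 0 0 1" --pt "0.8 -0.27 0 0 0 0 1"

```text
clock: 21.78
tool_pos: [0.516, 0.2662, 0.2464]
tool_rot: [0.705, 0.709, -0.001, -0.0]
contact_force: [0.4, 0.6, -3.1]
finger_gap: 0.0429
grip_force: 64.8
```

>>> servo_tool --pt "0.8 -0.27 0 0 0 0 1" --pt "0.8 -0.27 0 0 0 0 1" --pt "0.8 -0.27 0 0 0 0 1" --pt "0.8 -0.27 0 0 0 0 1" --pt "0.5 -0.17 0.4 0 0 0 1" --pt "0.1 -0.03 0.5 0 0 -0.22 1" --pt "0 0 0.5 0 0 0 1" --pt "0 0 0 0 0 0 1"

```text
clock: 22.78
tool_pos: [0.4504, 0.4522, 0.1734]
tool_rot: [0.697, 0.717, -0.005, 0.0]
contact_force: [0.0, 0.5, -0.8]
finger_gap: 0.0427
grip_force: 64.7
```

>>> servo_tool --pt "0 0 0.5 0 0 0 1" --pt "0 0 0.5 0 0 0 1" --pt "0 0 0 0 0 0 1" --pt "0 0 0 0 0 0 1"

```text
clock: 23.28
tool_pos: [0.4533, 0.4549, 0.129]
tool_rot: [0.697, 0.717, 0.001, 0.0]
contact_force: [0.6, -0.1, -2.2]
finger_gap: 0.0429
grip_force: 64.7
```

```bash
python3 - <<'E'
from h import *
W,W2=spots();st()
for w in (W,W2):
    p=w[box(w,[.35,.33,.045],[.58,.53,.12])];print(rect(p[:,:2]),p.min(0))
c=shot('side','s6'); cv2.imwrite('pics/s6c.png',c['image'][200:400,230:500].repeat(2,0).repeat(2,1))
E
```

```text
(array([0.4595, 0.3558]), 0.2243, 0.1231, -88.41) (array([0.4577, 0.3756]), 0.193, 0.1233, -87.71)
long1 [0.4564 0.4447]
long2 [0.458  0.3867]
short1 [0.4893 0.3045]
short2 [0.4313 0.3029]
yaw of +y -88.41
t 23.425 pos [0.4531 0.4552 0.1293] R [[-0.029, 1.0, 0.002], [1.0, 0.029, 0.002], [0.002, 0.002, -1.0]] gap 0.042433265531509425 F [ 0.6 -0.8 -1.5] grip 64.67589497566223 q [-1.01   0.725  0.329  1.573 -0.28   0.887 -0.553]
(array([0.4552, 0.4465]), 0.099, 0.0374, 0.98) [0.40545671 0.42719227 0.09894992]
(array([0.4521, 0.4749]), 0.1002, 0.0085, 0.61) [0.40201434 0.47087769 0.09749217]
```

View pics/s6c.png

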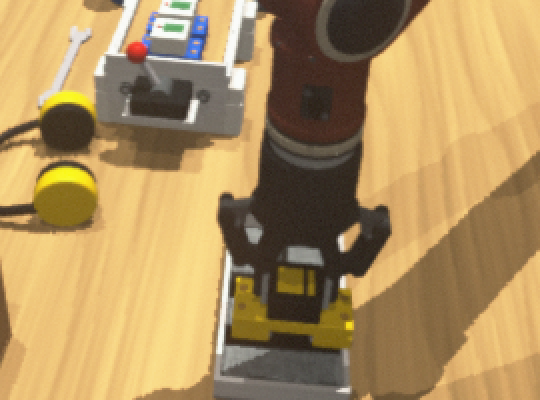

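Held pack is about 18 mm too far in +y. I'll correct that and lower to just above the rim.

>>> servo_tool --pt "-0.36 0.05 0 0 0 0 1" --pt "0 0 0.4 0 0 0 1" --pt "0 0 0.4 0 0 0 1" --pt "0 0 0.3 0 0 0 1" --pt "0 0 0.2 0 0 0 1" --pt "0 0 0 0 0 0 1" --pt "0 0 0 0 0 0 1"

```text
clock: 24.35
tool_pos: [0.4557, 0.4371, 0.0634]
tool_rot: [0.697, 0.717, 0.001, 0.0]
contact_force: [-0.0, -0.7, -2.4]
finger_gap: 0.0429
grip_force: 64.9
```

```bash
python3 - <<'E'
from h import *
W,W2=spots();st()
for w in (W,W2):
    p=w[box(w,[.35,.33,.042],[.58,.53,.07])];print(rect(p[:,:2]),p.max(0))
E
```

```text
Traceback (most recent call last):
  File "h.py", line 39, in spots
    c=shot('top');W=cloud(c);a=tray(c,W)
                               ~~~~^^^^^
  File "h.py", line 34, in tray
    r=[r for r in ctrl.regions_of('tray','top') if abs(r['location'][0]-200)<60][0]['region']
      ~~~~~~~~~~~~~~~~~~~~~~~~~~~~~~~~~~~~~~~~~~~~~~~~~~~~~~~~~~~~~~~~~~~~~~~~~~^^^
IndexError: list index out of range
```

>>> servo_tool --pt "0 0 0.1 0 0 0 1" --pt "0 0 0.1 0 0 0 1" --pt "0 0 0.1 0 0 0 1" --pt "0 0 0.1 0 0 0 1" --pt "0 0 0.06 0 0 0 1" --pt "0 0 0.04 0 0 0 1" --pt "0 0 0 0 0 0 1"

```text
clock: 25.32
tool_pos: [0.4551, 0.4368, 0.0377]
tool_rot: [0.697, 0.717, -0.0, 0.0]
contact_force: [0.4, 0.2, -2.1]
finger_gap: 0.043
grip_force: 64.9
```

>>> servo_tool --pt "0 0 0.04 0 0 0 1" --pt "0 0 0.02 0 0 0 1" --pt "0 0 0.02 0 0 0 1" --pt "0 0 0 0 0 0 1"

```text
clock: 25.82
tool_pos: [0.4552, 0.4368, 0.0346]
tool_rot: [0.697, 0.717, 0.0, -0.0]
contact_force: [-1.1, -0.8, 3.2]
finger_gap: 0.043
grip_force: 65.5
```

>>> servo_tool --pt "0 0 0 0 0 0 0.4" --pt "0 0 0 0 0 0 -0.2" --pt "0 0 0 0 0 0 -1" --pt "0 0 0 0 0 0 -1" --pt "0 0 -0.2 0 0 0 -1" --pt "0 0 -0.6 0 0 0 -1" --pt "0 0 -0.9 0 0 0 -1" --pt "0 0 -0.9 0 0 0 -1"

```text
clock: 26.82
tool_pos: [0.4553, 0.4368, 0.1657]
tool_rot: [0.697, 0.717, 0.0, 0.0]
contact_force: [-0.1, 1.2, -0.3]
finger_gap: 0.0853
grip_force: 0.0
```

>>> servo_tool --pt "-0.6 0.25 -0.9 0 0 0 -1" --pt "-0.8 0.33 0 0 0 0 -1" --pt "-0.8 0.33 0 0 0 0 -1" --pt "-0.8 0.33 0 0 0 0 -1" --pt "-0.8 0.33 0 0 0 0 -1" --pt "-0.8 0.33 0 0 0 0 -1" --pt "-0.8 0.33 0 0 0 0 -1" --pt "-0.8 0.33 0 0 0 0 -1"

```text
clock: 27.82
tool_pos: [0.5927, 0.1293, 0.2096]
tool_rot: [0.697, 0.717, 0.0, 0.0]
contact_force: [-0.4, -0.2, 0.5]
finger_gap: 0.0855
grip_force: 0.0
```

>>> servo_tool --pt "-0.8 0.33 0 0 0 0 -1" --pt "-0.48 0.21 0 0 0 0.22 -1" --pt "0 0 0 0 0 0 -1"

```text
clock: 28.2
tool_pos: [0.6215, 0.064, 0.2095]
tool_rot: [0.707, 0.707, -0.0, 0.001]
contact_force: [0.3, 0.6, 0.0]
finger_gap: 0.0856
grip_force: 0.0
```

```bash
python3 - <<'E'
from h import *
W,W2=spots();st()
for w in (W,W2):
    p=w[box(w,[.35,.38,.05],[.58,.5,.07])];print('block',rect(p[:,:2]),p.max(0))
    p=w[box(w,[.35,.38,.027],[.58,.5,.035])];print('base z',np.median(p,0))
c=shot('top','t7')
E
```

```text
(array([0.4593, 0.3601]), 0.2165, 0.1232, -88.86) (array([0.4575, 0.3591]), 0.226, 0.1233, -88.24)
long1 [0.4568 0.4386]
long2 [0.458  0.3806]
short1 [0.4886 0.2982]
short2 [0.4306 0.297 ]
yaw of +y -88.86000000000001
t 28.35 pos [0.6204 0.0697 0.2089] R [[-0.008, 1.0, -0.001], [1.0, 0.008, 0.002], [0.002, -0.001, -1.0]] gap 0.08516746248890479 F [-0.4 -0.1 -0.3] grip 0.0 q [-0.357  0.615  0.359  1.541 -0.241  1.03   0.075]
block (array([0.4565, 0.4331]), 0.047, 0.0421, -88.48) [0.47807555 0.45665379 0.06094025]
base z [0.45351497 0.42855392 0.0297362 ]
block (array([0.4549, 0.4381]), 0.0469, 0.0428, -87.93) [0.47653281 0.46207179 0.06022925]
base z [0.45921571 0.4432045  0.02982226]
```

View pics/t7.png

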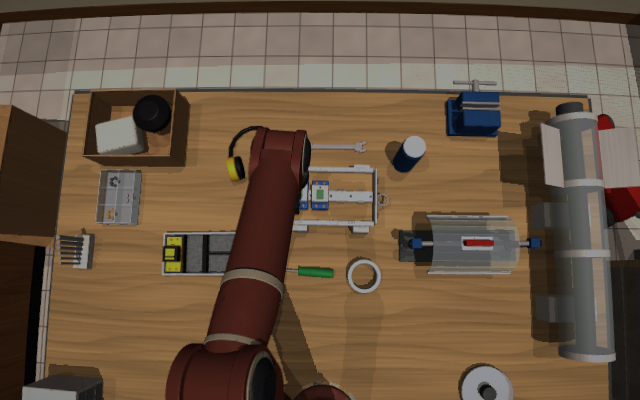

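The top view shows the pack in the leftmost long compartment at about (174,253). Next, the recorder at +81.

>>> servo_tool --pt "-0.04 0.02 0.5 0 0 0 -1" --pt "0 0 0.5 0 0 0 -1" --pt "0 0 0.4 0 0 0 -1" --pt "0 0 0.2 0 0 0 -1" --pt "0 0 0.22 0 0 0 -1" --pt "0 0 0 0 0 0 -1" --pt "0 0 0 0 0 0 1" --pt "0 0 0 0 0 0 1"

```text
clock: 29.4
tool_pos: [0.6224, 0.0654, 0.1185]
tool_rot: [0.705, 0.709, 0.001, 0.0]
contact_force: [-0.5, -0.5, -0.6]
finger_gap: 0.0518
grip_force: 0.0
```

>>> servo_tool --pt "0 0 0 0 0 0 1" --pt "0 0 0 0 0 0 1" --pt "0 0 0 0 0 0 1"

```text
clock: 29.78
tool_pos: [0.6209, 0.0654, 0.1187]
tool_rot: [0.705, 0.709, -0.001, -0.001]
contact_force: [-3.2, 0.3, 4.9]
finger_gap: 0.0426
grip_force: 65.8
```

>>> servo_tool --pt "0 0 -0.1 0 0 0 1" --pt "0 0 -0.1 0 0 0 1" --pt "0 0 -0.1 0 0 0 1" --pt "0 0 -0.15 0 0 0 1" --pt "0 0 -0.15 0 0 0 1" --pt "0 0 -0.2 0 0 0 1" --pt "0 0 -0.4 0 0 0 1" --pt "0 0 -0.5 0 0 0 1"

```text
clock: 30.78
tool_pos: [0.6216, 0.0654, 0.2036]
tool_rot: [0.705, 0.709, -0.0, -0.0]
contact_force: [-0.6, 0.3, -1.1]
finger_gap: 0.0425
grip_force: 65.1
```

>>> servo_tool --pt "0 0 -0.5 0 0 0 1" --pt "0 0 -0.4 0 0 0 1" --pt "0 0 0 0 0 0 1"

```text
clock: 31.15
tool_pos: [0.6231, 0.0652, 0.2502]
tool_rot: [0.705, 0.709, 0.002, 0.002]
contact_force: [0.8, -0.2, -1.9]
finger_gap: 0.0423
grip_force: 65.1
```

```bash
python3 - <<'E'
from h import *
st()
c2=shot('side');W2=cloud(c2);print(rect(W2[box(W2,[.32,.18,.024],[.62,.54,.034])][:,:2]))
E
```

```text
t 31.15 pos [0.6231 0.0652 0.2502] R [[-0.006, 1.0, 0.005], [1.0, 0.006, 0.0], [0.0, 0.005, -1.0]] gap 0.04229527776810642 F [ 0.8 -0.2 -1.9] grip 65.13339042663574 q [-0.358  0.58   0.375  1.483 -0.225  1.117  0.065]
(array([0.4579, 0.3587]), 0.2268, 0.1234, -88.52)
```

>>> servo_tool --pt "0.5 -0.28 0 0 0 0 1" --pt "0.7 -0.39 0 0 0 0 1" --pt "0.7 -0.39 0 0 0 0 1" --pt "0.7 -0.39 0 0 0 0 1" --pt "0.7 -0.39 0 0 0 0 1" --pt "0.7 -0.38 0 0 0 0 1" --pt "0.6 -0.32 0 0 0 0 1" --pt "0 0 0 0 0 -0.5 1"

```text
clock: 32.2
tool_pos: [0.4902, 0.2989, 0.2461]
tool_rot: [0.683, 0.73, -0.001, -0.002]
contact_force: [0.2, -0.1, -1.7]
finger_gap: 0.0428
grip_force: 65.1
```

>>> servo_tool --pt "0 0 0 0 0 -1 1" --pt "0 0 0 0 0 -1 1" --pt "0 0 0 0 0 -1 1" --pt "0 0 0 0 0 -1 1" --pt "0 0 0 0 0 -1 1" --pt "0 0 0 0 0 -1 1" --pt "0 0 0 0 0 -1 1" --pt "0 0 0 0 0 -1 1"

```text
clock: 33.2
tool_pos: [0.4928, 0.2942, 0.2464]
tool_rot: [0.33, 0.944, -0.001, -0.001]
contact_force: [0.3, -0.1, -1.8]
finger_gap: 0.0425
grip_force: 65.2
```

>>> servo_tool --pt "0 0 0 0 0 -1 1" --pt "0 0 0 0 0 -1 1" --pt "0 0 0 0 0 -1 1" --pt "0 0 0 0 0 -1 1" --pt "0 0 0 0 0 -1 1" --pt "0 0 0 0 0 -1 1" --pt "0 0 0 0 0 -0.7 1" --pt "0 0 0 0 0 0 1"

```text
clock: 34.2
tool_pos: [0.493, 0.2942, 0.2466]
tool_rot: [-0.013, 1.0, -0.001, -0.001]
contact_force: [0.9, -0.1, -1.9]
finger_gap: 0.0424
grip_force: 65.2
```

```bash
python3 - <<'E'
from h import *
st()
c2=shot('side','s8');W2=cloud(c2);print(rect(W2[box(W2,[.32,.18,.024],[.62,.54,.034])][:,:2]))
p=W2[box(W2,[.4,.2,.18],[.6,.4,.245])];print(rect(p[:,:2]),p.min(0),p.max(0))
E
```

```text
t 34.2 pos [0.493  0.2942 0.2466] R [[-1.0, -0.026, -0.002], [-0.026, 1.0, -0.001], [0.002, -0.001, -1.0]] gap 0.042436359854694246 F [ 0.9 -0.1 -1.9] grip 65.20310282707214 q [-0.543  0.482 -0.051  1.626  0.027  1.037  0.994]
(array([0.4574, 0.3586]), 0.2273, 0.1235, -88.26)
(array([0.4887, 0.325 ]), 0.0442, 0.023, 0.28) [0.46651577 0.31337198 0.21565119] [0.51080658 0.3364393  0.24478765]
```

>>> servo_tool --pt "0.02 0.05 0.5 0 0 0 1" --pt "0 0 0.6 0 0 0 1" --pt "0 0 0.6 0 0 0 1" --pt "0 0 0.6 0 0 0 1" --pt "0 0 0.6 0 0 0 1" --pt "0 0 0.4 0 0 0 1" --pt "0 0 0.3 0 0 0 1" --pt "0 0 0 0 0 0 1"

```text
clock: 35.25
tool_pos: [0.4918, 0.2968, 0.0667]
tool_rot: [-0.013, 1.0, -0.001, -0.001]
contact_force: [0.1, 0.3, -1.4]
finger_gap: 0.0428
grip_force: 65.1
```

```bash
python3 - <<'E'
from h import *
st()
c2=shot('side','s9');W2=cloud(c2);print(rect(W2[box(W2,[.32,.18,.024],[.62,.54,.034])][:,:2]))
p=W2[box(W2,[.44,.2,.04],[.54,.4,.07])];print(rect(p[:,:2]),p.min(0),p.max(0))
cv2.imwrite('pics/s9c.png',c2['image'][200:400,230:500].repeat(2,0).repeat(2,1))
E
```

```text
t 35.25 pos [0.4918 0.2968 0.0667] R [[-1.0, -0.026, -0.002], [-0.026, 1.0, -0.001], [0.002, -0.001, -1.0]] gap 0.04280035785315918 F [ 0.1  0.3 -1.4] grip 65.1146399974823 q [-0.554  0.706 -0.043  1.809  0.047  0.63   0.972]
(array([0.4574, 0.3595]), 0.2272, 0.1235, -88.28)
(array([0.4867, 0.3279]), 0.0445, 0.0217, 1.01) [0.46434395 0.31673899 0.04000645] [0.50911023 0.33861659 0.06982776]
```

View pics/s9c.png

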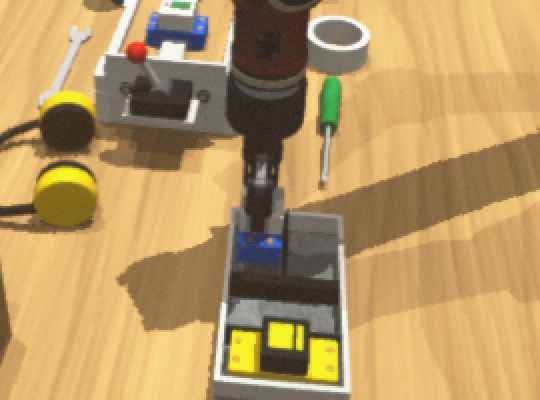

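The recorder is poised over the short compartment on the +x side (crop (258,248)), aligned to within 2 mm. Lowering it now.

>>> servo_tool --pt "-0.02 -0.02 0.1 0 0 0 1" --pt "0 0 0.1 0 0 0 1" --pt "0 0 0.1 0 0 0 1" --pt "0 0 0.1 0 0 0 1" --pt "0 0 0.1 0 0 0 1" --pt "0 0 0.06 0 0 0 1" --pt "0 0 0.02 0 0 0 1" --pt "0 0 0 0 0 0 1"

```text
clock: 36.3
tool_pos: [0.4936, 0.2962, 0.0388]
tool_rot: [-0.013, 1.0, -0.0, -0.0]
contact_force: [-0.7, 0.5, -1.6]
finger_gap: 0.0428
grip_force: 65.1
```

>>> servo_tool --pt "0 0 0.03 0 0 0 1" --pt "0 0 0.02 0 0 0 1" --pt "0 0 0.02 0 0 0 1" --pt "0 0 0 0 0 0 1"

```text
clock: 36.8
tool_pos: [0.4935, 0.2962, 0.0352]
tool_rot: [-0.013, 1.0, -0.0, -0.0]
contact_force: [0.1, 0.2, -2.3]
finger_gap: 0.0429
grip_force: 65.1
```

>>> servo_tool --pt "0 0 0.02 0 0 0 1" --pt "0 0 0.01 0 0 0 1" --pt "0 0 0 0 0 0 1"

```text
clock: 37.17
tool_pos: [0.4937, 0.2963, 0.0347]
tool_rot: [-0.013, 1.0, 0.0, 0.0]
contact_force: [-0.7, -0.9, 4.4]
finger_gap: 0.0429
grip_force: 65.8
```

>>> servo_tool --pt "0 0 0 0 0 0 0.4" --pt "0 0 0 0 0 0 -0.2" --pt "0 0 0 0 0 0 -1" --pt "0 0 0 0 0 0 -1" --pt "0 0 -0.2 0 0 0 -1" --pt "0 0 -0.6 0 0 0 -1" --pt "0 0 -0.9 0 0 0 -1" --pt "0 0 -0.9 0 0 0 -1"

```text
clock: 38.17
tool_pos: [0.4935, 0.2961, 0.1657]
tool_rot: [-0.013, 1.0, 0.0, 0.0]
contact_force: [1.1, -0.1, -0.4]
finger_gap: 0.0856
grip_force: 0.0
```

>>> servo_tool --pt "0 0 -0.9 0 0 0.5 -1" --pt "0 0 0 0 0 1 -1" --pt "0 0 0 0 0 1 -1" --pt "0 0 0 0 0 1 -1" --pt "0 0 0 0 0 1 -1" --pt "0 0 0 0 0 1 -1" --pt "0 0 0 0 0 1 -1" --pt "0 0 0 0 0 1 -1"

```text
clock: 39.17
tool_pos: [0.4934, 0.2963, 0.2095]
tool_rot: [0.372, 0.928, 0.0, 0.0]
contact_force: [-0.3, -0.3, 0.9]
finger_gap: 0.0853
grip_force: 0.0
```

>>> servo_tool --pt "0 0 0 0 0 1 -1" --pt "0 0 0 0 0 1 -1" --pt "0 0 0 0 0 1 -1" --pt "0 0 0 0 0 1 -1" --pt "0 0 0 0 0 1 -1" --pt "0 0 0 0 0 1 -1" --pt "0 0 0 0 0 1 -1" --pt "0 0 0 0 0 0.6 -1"

```text
clock: 40.17
tool_pos: [0.4933, 0.2964, 0.2094]
tool_rot: [0.702, 0.712, 0.0, -0.0]
contact_force: [-0.0, -0.4, 0.6]
finger_gap: 0.0854
grip_force: 0.0
```

>>> servo_tool --pt "-0.6 0.27 0 0 0 0 -1" --pt "-0.8 0.37 0 0 0 0 -1" --pt "-0.8 0.37 0 0 0 0 -1" --pt "-0.8 0.37 0 0 0 0 -1" --pt "-0.8 0.37 0 0 0 0 -1" --pt "-0.8 0.37 0 0 0 0 -1" --pt "-0.8 0.37 0 0 0 0 -1" --pt "-0.2 0.06 0 0 0 0 -1"

```text
clock: 41.18
tool_pos: [0.6263, 0.0136, 0.2095]
tool_rot: [0.703, 0.711, -0.0, 0.001]
contact_force: [-0.2, -0.0, 0.7]
finger_gap: 0.0854
grip_force: 0.0
```

>>> servo_tool --pt "0 0 0 0 0 0 -1" --pt "0 0 0 0 0 0 -1"

```text
clock: 41.42
tool_pos: [0.6251, 0.0209, 0.2088]
tool_rot: [0.7, 0.714, 0.001, -0.001]
contact_force: [0.4, 0.3, -0.5]
finger_gap: 0.0852
grip_force: 0.0
```

```bash
python3 - <<'E'
from h import *
W,W2=spots();st()
p=W[box(W,[.56,-.05,.132],[.68,.06,.147])];print(rect(p[:,:2]) if len(p)>5 else len(p))
for w in (W,W2):
    p=w[box(w,[.35,.2,.05],[.58,.35,.065])];print('block',rect(p[:,:2]) if len(p)>5 else 0,p.max(0))
    p=w[box(w,[.56,-.05,.132],[.68,.06,.142])];print(rect(p[:,:2]) if len(p)>5 else len(p))
E
```

```text
(array([0.4596, 0.3568]), 0.2247, 0.1233, -88.38) (array([0.4576, 0.3588]), 0.226, 0.1233, -88.32)
long1 [0.4564 0.4368]
long2 [0.458  0.3788]
short1 [0.4893 0.2966]
short2 [0.4314 0.295 ]
yaw of +y -88.38
t 41.575 pos [0.6252 0.0204 0.2089] R [[-0.019, 1.0, -0.0], [1.0, 0.019, 0.001], [0.001, -0.0, -1.0]] gap 0.0855489107335717 F [-0.7 -0.1 -0.9] grip 0.0 q [-0.288  0.62   0.377  1.537 -0.253  1.033  0.175]
(array([ 0.6198, -0.0058]), 0.0427, 0.0102, -11.72)
block (array([0.4905, 0.293 ]), 0.0441, 0.042, -88.52) [0.51169947 0.31509656 0.06175685]
(array([ 0.6189, -0.0057]), 0.0409, 0.0102, -11.72)
block (array([0.4894, 0.2986]), 0.0474, 0.0437, -88.77) [0.51153168 0.32242465 0.06152435]
(array([0.62  , 0.0184]), 0.0455, 0.0439, 88.55)
```

>>> servo_tool --pt "-0.11 -0.07 0.5 0 0 0.13 -1" --pt "0 0 0.5 0 0 0 -1" --pt "0 0 0.4 0 0 0 -1" --pt "0 0 0.2 0 0 0 -1" --pt "0 0 0.2 0 0 0 -1" --pt "0 0 0 0 0 0 -1" --pt "0 0 0 0 0 0 1" --pt "0 0 0 0 0 0 1"

```text
clock: 42.58
tool_pos: [0.6226, 0.0127, 0.1195]
tool_rot: [0.706, 0.708, 0.0, 0.0]
contact_force: [0.6, -0.4, -0.7]
finger_gap: 0.0513
grip_force: 0.0
```

>>> servo_tool --pt "0 0 0 0 0 0 1" --pt "0 0 0 0 0 0 1" --pt "0 0 0 0 0 0 1"

```text
clock: 42.95
tool_pos: [0.6205, 0.0127, 0.1196]
tool_rot: [0.706, 0.708, -0.001, -0.001]
contact_force: [-4.6, 0.2, 5.3]
finger_gap: 0.0426
grip_force: 64.4
```

>>> servo_tool --pt "0 0 -0.1 0 0 0 1" --pt "0 0 -0.1 0 0 0 1" --pt "0 0 -0.1 0 0 0 1" --pt "0 0 -0.15 0 0 0 1" --pt "0 0 -0.15 0 0 0 1" --pt "0 0 -0.2 0 0 0 1" --pt "0 0 -0.4 0 0 0 1" --pt "0 0 -0.5 0 0 0 1"

```text
clock: 43.95
tool_pos: [0.6219, 0.0128, 0.2046]
tool_rot: [0.706, 0.708, -0.0, -0.0]
contact_force: [0.8, 0.5, -1.3]
finger_gap: 0.0428
grip_force: 64.6
```

>>> servo_tool --pt "0 0 -0.5 0 0 0 1" --pt "0 0 -0.4 0 0 0 1" --pt "0 0 0 0 0 0 1"

```text
clock: 44.32
tool_pos: [0.6234, 0.0124, 0.2512]
tool_rot: [0.706, 0.708, 0.002, 0.002]
contact_force: [-0.2, -0.5, -2.2]
finger_gap: 0.0424
grip_force: 64.7
```

>>> servo_tool --pt "0.5 -0.33 0 0 0 0 1" --pt "0.75 -0.5 0 0 0 0 1" --pt "0.75 -0.5 0 0 0 0 1" --pt "0.75 -0.5 0 0 0 0 1" --pt "0.75 -0.5 0 0 0 0 1" --pt "0.75 -0.5 0 0 0 0 1" --pt "0.75 -0.5 0 0 0 0 1" --pt "0.64 -0.41 0 0 0 -0.2 1"

```text
clock: 45.32
tool_pos: [0.4325, 0.2957, 0.2479]
tool_rot: [0.698, 0.716, -0.001, -0.0]
contact_force: [0.2, -0.1, -1.7]
finger_gap: 0.0428
grip_force: 64.7
```

>>> servo_tool --pt "0 0 0 0 0 -1 1" --pt "0 0 0 0 0 -1 1" --pt "0 0 0 0 0 -1 1" --pt "0 0 0 0 0 -1 1" --pt "0 0 0 0 0 -1 1" --pt "0 0 0 0 0 -1 1" --pt "0 0 0 0 0 -1 1" --pt "0 0 0 0 0 -1 1"

```text
clock: 46.32
tool_pos: [0.4339, 0.2938, 0.2479]
tool_rot: [0.346, 0.938, -0.001, -0.001]
contact_force: [1.0, 1.1, -1.1]
finger_gap: 0.0426
grip_force: 64.7
```

>>> servo_tool --pt "0 0 0 0 0 -1 1" --pt "0 0 0 0 0 -1 1" --pt "0 0 0 0 0 -1 1" --pt "0 0 0 0 0 -1 1" --pt "0 0 0 0 0 -1 1" --pt "0 0 0 0 0 -1 1" --pt "0 0 0 0 0 -1 1" --pt "0 0 0 0 0 0 1"

```text
clock: 47.32
tool_pos: [0.434, 0.2938, 0.248]
tool_rot: [-0.011, 1.0, -0.0, -0.001]
contact_force: [-0.2, -0.8, -3.1]
finger_gap: 0.0428
grip_force: 64.7
```

```bash
python3 - <<'E'
from h import *
st()
c2=shot('side','s10');W2=cloud(c2);print(rect(W2[box(W2,[.32,.18,.024],[.62,.54,.034])][:,:2]))
p=W2[box(W2,[.36,.2,.18],[.55,.4,.245])];print(rect(p[:,:2]),p.min(0),p.max(0))
E
```

```text
t 47.325 pos [0.434  0.2938 0.248 ] R [[-1.0, -0.022, -0.002], [-0.022, 1.0, -0.001], [0.002, -0.001, -1.0]] gap 0.042795157398716525 F [-0.2 -0.8 -3.1] grip 64.73434567451477 q [-0.623  0.403 -0.02   1.761  0.009  0.98   0.947]
(array([0.4614, 0.3433]), 0.226, 0.1232, -88.08)
(array([0.4318, 0.2976]), 0.0759, 0.0447, -88.85) [0.40882298 0.26005798 0.21615679] [0.45484044 0.33571713 0.24490784]
```

The tray has been knocked about 15 mm in −y, so I'll re-aim and measure again before lowering.

>>> servo_tool --pt "-0.06 -0.31 0.4 0 0 -0.1 1" --pt "0 0 0.6 0 0 0 1" --pt "0 0 0.6 0 0 0 1" --pt "0 0 0.6 0 0 0 1" --pt "0 0 0.6 0 0 0 1" --pt "0 0 0.4 0 0 0 1" --pt "0 0 0.3 0 0 0 1" --pt "0 0 0 0 0 0 1"

```text
clock: 48.38
tool_pos: [0.4372, 0.2785, 0.0729]
tool_rot: [-0.017, 1.0, -0.001, -0.001]
contact_force: [-0.3, -0.3, -1.3]
finger_gap: 0.0428
grip_force: 64.7
```

```bash
python3 - <<'E'
from h import *
st()
c2=shot('side','s11');W2=cloud(c2);print(rect(W2[box(W2,[.32,.18,.024],[.62,.54,.034])][:,:2]))
p=W2[box(W2,[.38,.2,.065],[.459,.4,.09])];print(rect(p[:,:2]),p.min(0),p.max(0))
p=W2[box(W2,[.38,.2,.04],[.459,.4,.064])];print(rect(p[:,:2]),p.min(0),p.max(0))
cv2.imwrite('pics/s11c.png',c2['image'][200:400,230:500].repeat(2,0).repeat(2,1))
E
```

```text
t 48.375 pos [0.4372 0.2785 0.0729] R [[-0.999, -0.033, -0.002], [-0.033, 0.999, -0.001], [0.002, -0.001, -1.0]] gap 0.04281984406838815 F [-0.3 -0.3 -1.3] grip 64.65094327926636 q [-0.598  0.637 -0.017  1.964  0.02   0.543  0.975]
(array([0.4615, 0.3436]), 0.2237, 0.123, -88.15)
(array([0.4349, 0.2826]), 0.077, 0.0441, -87.33) [0.41161554 0.24506301 0.06511351] [0.45743002 0.32126634 0.08991847]
(array([0.4332, 0.3221]), 0.1551, 0.045, -88.41) [0.41090928 0.24517906 0.04018283] [0.45785398 0.39996386 0.06395326]
```

View pics/s11c.png

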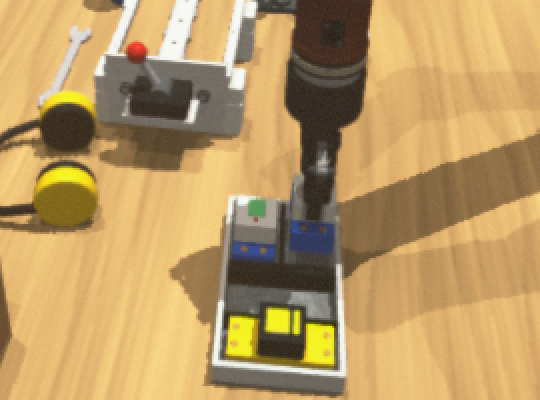

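The recorder is centred over the remaining short compartment (crop (312,235)) to within 2 mm.

>>> servo_tool --pt "0 0 0.12 0 0 0 1" --pt "0 0 0.12 0 0 0 1" --pt "0 0 0.1 0 0 0 1" --pt "0 0 0.1 0 0 0 1" --pt "0 0 0.1 0 0 0 1" --pt "0 0 0.08 0 0 0 1" --pt "0 0 0.04 0 0 0 1" --pt "0 0 0 0 0 0 1"

```text
clock: 49.42
tool_pos: [0.4377, 0.2788, 0.0407]
tool_rot: [-0.017, 1.0, -0.0, -0.0]
contact_force: [-0.2, -0.8, -2.5]
finger_gap: 0.0426
grip_force: 64.7
```

>>> servo_tool --pt "0 0 0.03 0 0 0 1" --pt "0 0 0.02 0 0 0 1" --pt "0 0 0.02 0 0 0 1" --pt "0 0 0 0 0 0 1"

```text
clock: 49.92
tool_pos: [0.4377, 0.2788, 0.0372]
tool_rot: [-0.017, 1.0, -0.0, -0.0]
contact_force: [-1.3, 0.4, -1.8]
finger_gap: 0.0428
grip_force: 64.7
```

>>> servo_tool --pt "0 0 0.02 0 0 0 1" --pt "0 0 0.02 0 0 0 1" --pt "0 0 0 0 0 0 1"

```text
clock: 50.3
tool_pos: [0.4378, 0.2789, 0.0357]
tool_rot: [-0.017, 1.0, 0.0, 0.0]
contact_force: [-1.2, -0.6, 3.4]
finger_gap: 0.0426
grip_force: 65.0
```

>>> servo_tool --pt "0 0 0 0 0 0 0.4" --pt "0 0 0 0 0 0 -0.2" --pt "0 0 0 0 0 0 -1" --pt "0 0 0 0 0 0 -1" --pt "0 0 -0.2 0 0 0 -1" --pt "0 0 -0.6 0 0 0 -1" --pt "0 0 -0.9 0 0 0 -1" --pt "0 0 -0.9 0 0 0 -1"

```text
clock: 51.3
tool_pos: [0.4376, 0.2787, 0.1672]
tool_rot: [-0.017, 1.0, 0.0, 0.0]
contact_force: [0.4, 0.3, 0.2]
finger_gap: 0.0853
grip_force: 0.0
```

>>> servo_tool --pt "0 0 -0.9 0 0 0 -1" --pt "-0.2 -0.8 -0.5 0 0 0 -1" --pt "-0.2 -0.8 0 0 0 0 -1" --pt "-0.2 -0.8 0 0 0 0 -1" --pt "-0.2 -0.8 0 0 0 0 -1" --pt "-0.2 -0.8 0 0 0 0 -1" --pt "0 0 0 0 0 0 -1" --pt "0 0 0 0 0 0 -1"

```text
clock: 52.3
tool_pos: [0.4942, 0.0815, 0.2357]
tool_rot: [-0.017, 1.0, 0.0, 0.0]
contact_force: [0.4, 1.1, 0.6]
finger_gap: 0.0855
grip_force: 0.0
```

```bash
python3 - <<'E'
from h import *
W,W2=spots();st()
for w in (W,W2):
    mm=box(w,[.36,.18,.048],[.56,.52,.068]).astype(np.uint8)
    n,l,s,_=cv2.connectedComponentsWithStats(mm)
    for i in range(1,n):
        if s[i,4]>25: print('block',s[i,4],rect(w[l==i][:,:2]),np.percentile(w[l==i],90,axis=0)[2])
    print('lug',np.median(w[box(w,[.44,-.5,.175],[.55,-.3,.2])],0))
c=shot('side','s12'); m=red(c,W2);print('ball',W2[m&box(W2,[.5,.1,.11],[.72,.2,.2])].mean(0))
E
```

```text
(array([0.463 , 0.3424]), 0.2198, 0.1236, -88.48) (array([0.4615, 0.3426]), 0.2268, 0.1231, -88.13)
long1 [0.4602 0.4215]
long2 [0.4617 0.3635]
short1 [0.4929 0.2813]
short2 [0.4349 0.2798]
yaw of +y -88.48
t 52.45 pos [0.4941 0.0823 0.2355] R [[-0.999, -0.037, -0.0], [-0.037, 0.999, 0.001], [0.0, 0.001, -1.0]] gap 0.08532309290650314 F [ 0.4 -0.2 -0.1] grip 0.0 q [-0.222  0.38   0.019  1.841 -0.01   0.921  1.409]
block 239 (array([0.4964, 0.2777]), 0.0431, 0.0422, -89.1) 0.058998399472680284
block 265 (array([0.4598, 0.4168]), 0.0469, 0.0423, -88.44) 0.05819844200855928
block 256 (array([0.4381, 0.2754]), 0.045, 0.0415, -88.66) 0.058854326278732993
lug [ 0.49367756 -0.38371004  0.18193015]
block 371 (array([0.4934, 0.2825]), 0.0468, 0.0443, -88.41) 0.05848721026448689
block 383 (array([0.4352, 0.2814]), 0.0487, 0.0445, -85.92) 0.05816675987512658
block 513 (array([0.4587, 0.422 ]), 0.0469, 0.0426, -87.35) 0.058453694200262876
lug [nan nan nan]
ball [0.64725223 0.1440719  0.15124851]
  return _methods._mean(a, axis=axis, dtype=dtype,
  ret = um.true_divide(
```

View pics/s12.png

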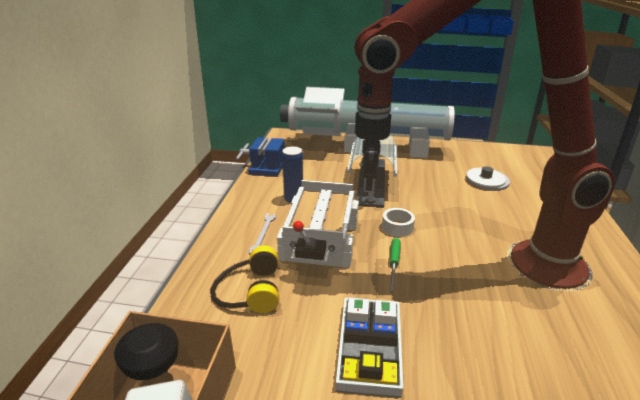

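The picture shows all three modules level in their compartments (tray about (370,345)) and the rail empty. The shell is on the bar and the switch is over, so I'm handing in.

```bash
python3 -c "
from workcell import ctrl
print(ctrl.job_done())"
```

```text
the job is handed in; nothing more can be done
None
```

The job is handed in with no verdict returned; at the last check the switch was at safe, the shell hung on the bar, and the one battery pack and two recorders present lay flat in their own compartments, after I re-aimed the last placement for a tray knock of about 15 mm.

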